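# Shut the iris ring of a filling dispenser and lock it

### The job

Shut the filling dispenser before its hopper goes back on: turn the slim black iris ring by its thumb post counter-clockwise (seen from above) until you feel it come up snug against the springy seal inside, without forcing it, and leave it bearing on the seal; then push the round lock button on top all the way down. Do not touch the dispenser's fixed rings or body, and leave the crockery and the spatula where they are.

Things in the scene. Friction and masses are not known exactly. Their poses are not given: they have to be found in the camera images.
- column: the fixed steel filling dispenser, not to be touched; origin on its upright axis at counter height, z up. Foot plate radius 72, 12 high (mm); shaft radius 37; lower fixed ring radius 45, at heights 64 to 78; upper fixed ring radius 45, at 90 to 102; cap radius 34, up to 108. A spout of radius 17 sticks out 80 along its -x at height 34.
- column_axis (a point): point on the dispenser's axis, 84 mm above the counter; axes as the dispenser's. The springy seal that stops the ring is hidden inside here, in a place that differs each time: the ring meets it when the ring's x axis stands somewhere from 0.7 to 1.3 rad counter-clockwise of the dispenser's x axis. Only feel tells where.
- ring: slim black ribbed iris ring, radius 43 mm, 79 to 89 mm above the counter, between the two fixed rings. Origin on the dispenser's axis at counter height; its x axis points to the thumb post. Starts 0 to 0.25 rad counter-clockwise of the dispenser's x axis; turns about the upright axis, counter-clockwise from above to shut; drags with about 3 N at the post; stays where it is left.
- ring_post (a point): centre of the ring's upright round thumb post, black, 14 mm thick, 79 to 106 mm above the counter, 65 mm off the axis, on a short arm 79 to 89 mm high. At the seal the sideways resistance at the post grows by 1 to 2 N per mm: snug is 4 to 8 N above the steady drag, over 10 N above it may harm the seal. Let go, it may spring back 2 mm but still bears on the seal.
- lock (a joint): travel of the lock button: 0 up (m), 0.005 fully down. It takes about 5 N to slide and stays where it is left.
- lock_top (a point): centre of the top face of the grey round lock button, radius 15 mm, on the dispenser's axis, 120 mm above the counter when up, 115 mm when down
- bowl: white bowl with green rim, 130 mm across, 50 mm high, origin under its centre; a bystander
- dish: small white dish with green rim, 85 mm across, 30 mm high, origin under its centre; a bystander
- spatula: spatula with wooden handle, 200 mm long, lying along its x; a bystander

How it is judged:
On the way, in this order (a step that is already met when the one before it is completed fails the run):
1. the iris ring is turned up snug against the hidden seal (more than 3 N on the seal) (contact force between ring and column above 3 N), for 0.2 s.
2. the lock button is pushed down (more than 4 of its 5 mm) while the ring bears on the seal (value of joint lock above 0.004 m and contact force between ring and column above 1 N), for 0.2 s.
At the end, for the whole second after the job is handed in: the iris ring rests still and released, bearing on the hidden seal with more than 1 N; the lock button is down by more than 4 of its 5 mm (all of step 2 and angular speed of ring below 0.05 rad/s); the robot touches nothing.
It fails at once if the seal is forced: more than 25 N on it (about 12 N above the drag at the post) (contact force between ring and column above 25 N).
It fails at once if the robot touches the dispenser's fixed rings or body (more than 1 N) (contact force between any of the fingers, the arm and column above 1 N).
It fails at once if the bowl, the dish or the spatula is moved by more than 15 mm (distance of any of bowl, dish, spatula from where it was at the start of the episode above 0.015 m).
It also fails if it takes over 67 s, if anything falls off the work surface, if the arm or the gripper's body presses on something with over 40 N, if the wrist force passes 120 N, or if a joint passes its speed limit or range.

### The arm

A 7-joint arm with a two-finger parallel gripper is mounted at the origin on the work surface. World frame = base frame: x ahead of the robot, y to its left, z up, the work surface at z = 0. Lengths are in m, angles in rad, forces in N, time in s.
With the tool pointing down it reaches from about 0.425 to 0.925 m from the base axis. Payload 6.8 kg.
Tool frame: the origin (TCP) lies at the very end of the fingers, on their centre line; the grasp point (between the pads) lies 19 mm behind it; z points along the fingers, x is the direction in which the jaws open and shut, and the axes are right-handed (so a half turn about z gives the same grasp; the last joint's range is limited). The gripper opens to 85 mm and grips with 20 to 120 N. Pads are 22 mm wide; open, the fingers measure 114 mm over their backs; the gripper's body (76 mm by 85 mm) begins 54 mm behind the grasp point. The pads swing forward as they close: fully open they stand 13 mm farther back than shut.
Start: joints at [1.038, 0.477, 0.022, 1.555, -0.011, 1.109, -0.083], TCP at [0.278, -0.615, 0.231] pointing down, gripper open.
Joint ranges: [-2.96, 2.96], [-0.34, 2.1], [-1.41, 1.46], [0.24, 2.44], [-1.37, 4.51], [0.17, 1.92], [-2.96, 2.96]. Speed limits (rad/s): [2.39, 2.39, 3.14, 3.14, 3.14, 3.14, 3.14].

### API

Orientations are given as a rotation vector (axis times angle).
In Python, from bench import get_obs, imaging, hand_in gives the robot as it stands.
- The arm moves only by the tool send_rows, never from a script. Its argument "motion" is a list of rows, each an object with "dp": the shift along the world's x, y, z in m, a list of three; "rot": the turn, a rotation vector about the world's x, y, z in rad, a list of three; "grip": the finger opening in m, from 0 to 0.0854. In form: [{"dp": [dx, dy, dz], "rot": [ax, ay, az], "grip": grip}, ...]. A call has 1 to 20 rows; each row shifts and turns the pose as measured when the row begins; what a row does not reach is not made up. A row lasts 1/8 s, in which the tool goes at most 62.5 mm and 10.7 degrees, less where a joint would pass 70% of its speed; a pose out of reach is approached as far as the arm can. A call is refused whole if a number of a shift passes 0.0625 or a number of a turn 0.188, either way. A call with a gripper value outside its range is refused whole. The fingers move at their own pace and stop on an object; "grip_force" is the grip in N (left out, the last holds). Time passes only in rows, so rows that do not move let the fingers close. It gives the time, the measured TCP pose, the force and the opening at its end, in the units of the state.
- get_obs(): the state, without advancing time (a new reading comes with each control period).
- imaging.grab_frame(name): name is "scene" or "top"; returns a dict with "img" (420x560x3 uint8, red, green, blue), "fx", "fy", "cx", "cy" (pixels), "R" (3x3) and "t" (3): a world point X has camera coordinates R X + t. Camera axes: x right, y down, z forward; pixel columns grow to the right and rows downward; lengths in m; the calibration is good to about 2 mm. A picture is of the moment at which its call begins. There is no depth.
- hand_in(): hands the job in, once; it reports no verdict.
The state is a dict: "clock": time; "joints": joint angles; "qvel": joint speeds; "tau": joint torques, N m; "tcp_pos": TCP position; "orientation": TCP orientation; "contact_force": force on the tool from outside, world axes, zero at the start; "moment": the same for the moment, N m; "grip_width": finger opening in m.
Only numpy, scipy, OpenCV 4.12 (cv2) and the standard library are available. Lean on these libraries where they do the work, as an engineer would, in place of code of your own. Each camera call takes 0.05 s, during which the arm holds its last target. There are 200 camera calls.

## Working session

There is one attempt and no reset: what is moved stays moved. The work goes in short steps, Python scripts to look and compute and a tool call to move; the robot and the scene stay as the last step left them, time stands still between calls to the robot, and variables do not carry over. Pictures are saved under pics/ and viewed, about 8 in all and at most 12, crops included, and the job is handed in when it is done.

Besides the shell and the picture viewer there is one more tool, called after "Emit:" as name([rows], argument=value, ...), one row to a line, values as JSON. send_rows: Moves the arm, as the interface text tells. Its arguments: {"type":"object","properties":{"motion":{"type":"array","items":{"type":"object","properties":{"dp":{"type":"array","items":{"type":"number"}},"rot":{"type":"array","items":{"type":"number"}},"grip":{"type":"number"}}}},"grip_force":{"type":"number"}},"required":["motion"]}

```bash
mkdir -p pics; python3 - <<'E'
from bench import get_obs, imaging
import cv2,numpy as np
for n in ("scene","top"):
    f=imaging.grab_frame(n); cv2.imwrite(f"pics/{n}0.png",f["img"][:,:,::-1])
    print(n,f["fx"],f["fy"],f["cx"],f["cy"],np.round(f["R"],4).tolist(),np.round(f["t"],4).tolist())
print(get_obs())
E
```

```text
scene 496.87158002168167 496.87158002168167 278.9111687257891 207.28282330676794 [[-0.476, 0.8794, 0.0048], [0.5173, 0.2844, -0.8072], [-0.7112, -0.3818, -0.5903]] [0.2996, -0.2277, 1.7935]
top 448.4239590548372 448.4239590548372 282.8574859690505 211.38777775726777 [[0.0009, -0.9999, 0.0129], [-0.9957, -0.0021, -0.0927], [0.0927, -0.0128, -0.9956]] [-0.0274, 0.6414, 1.1267]
{'clock': 0.1, 'joints': array([ 1.03788745,  0.47772905,  0.02233381,  1.55629908, -0.01150004,
        1.10931315, -0.0830738 ]), 'qvel': array([-0.00032885, -0.00160123,  0.00010026, -0.00238923, -0.00048894,
       -0.000674  ,  0.00216502]), 'tau': array([ 3.70762922e-03, -5.97768402e+01,  1.61337532e+00, -2.81957585e+01,
        1.28501700e-02,  4.98360590e-03,  1.75672324e-05]), 'tcp_pos': array([ 0.277985  , -0.61453942,  0.23043758]), 'orientation': array([-2.63921229e+00,  1.70271863e+00,  2.22989139e-03]), 'contact_force': array([ 0.78480376,  0.54861083, -0.08321635]), 'moment': array([ 0.03037833, -0.00560898, -0.01691771]), 'grip_width': 0.0852781586091037}
```

View pics/top0.png

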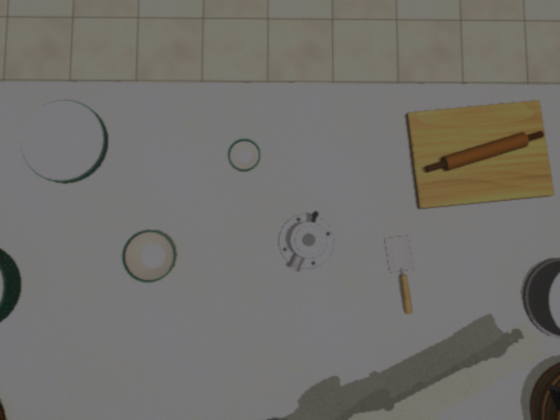

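View pics/scene0.png

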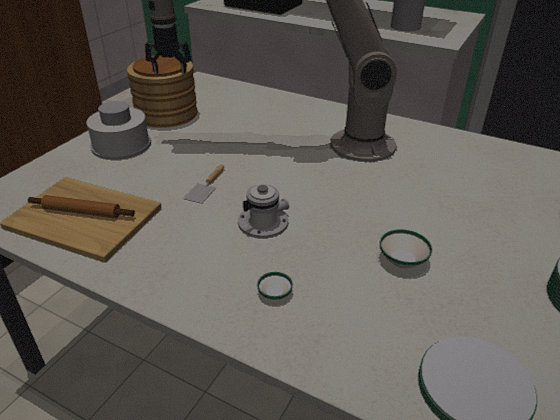

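The top picture shows the lock button at about (308,240), the post at about (315,216), and the spout towards (295,266). I'll zoom in on it.

```bash
cat > h.py <<'E'
import numpy as np, cv2
from bench import get_obs, imaging
def back(f,u,v,z):
    d=f["R"].T@np.array([(u-f["cx"])/f["fx"],(v-f["cy"])/f["fy"],1]); c=-f["R"].T@f["t"]
    return c+d*(z-c[2])/d[2]
def proj(f,X):
    p=f["R"]@np.array(X)+f["t"]; return f["fx"]*p[0]/p[2]+f["cx"], f["fy"]*p[1]/p[2]+f["cy"]
def crop(f,u,v,w,h,s,name):
    c=f["img"][v-h:v+h,u-w:u+w,::-1]; c=cv2.resize(c,None,fx=s,fy=s,interpolation=cv2.INTER_CUBIC)
    cv2.imwrite(name,cv2.convertScaleAbs(c,alpha=1.6)); 
E
python3 - <<'E'
from h import *
f=imaging.grab_frame("top"); g=imaging.grab_frame("scene")
crop(f,308,240,40,37,8,"pics/a.png"); crop(g,264,210,40,37,8,"pics/b.png")
a=cv2.imread("pics/a.png");b=cv2.imread("pics/b.png");cv2.imwrite("pics/ab.png",cv2.resize(np.hstack([a,b]),None,fx=.62,fy=.62))
cv2.imwrite("pics/a.png",a)
print(back(f,308.5,240,.12),back(f,315.5,215.5,.106))
E
```

```text
[ 0.5652061  -0.08593431  0.12      ] [ 0.62457407 -0.10405256  0.106     ]
```

View pics/a.png

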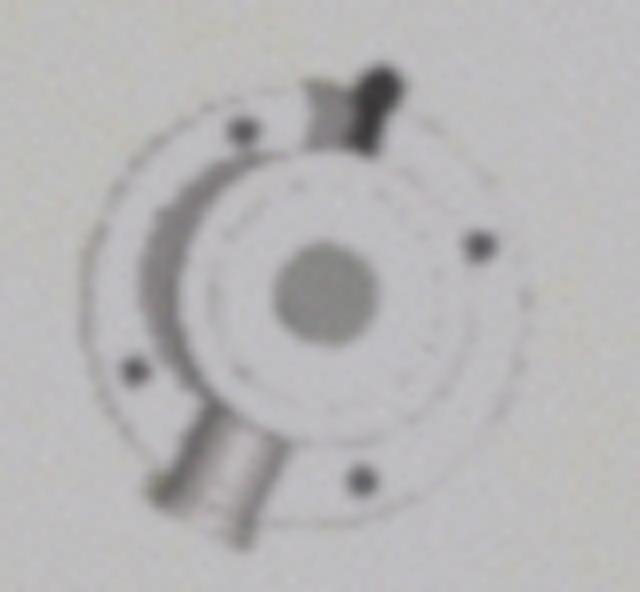

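View pics/b.png

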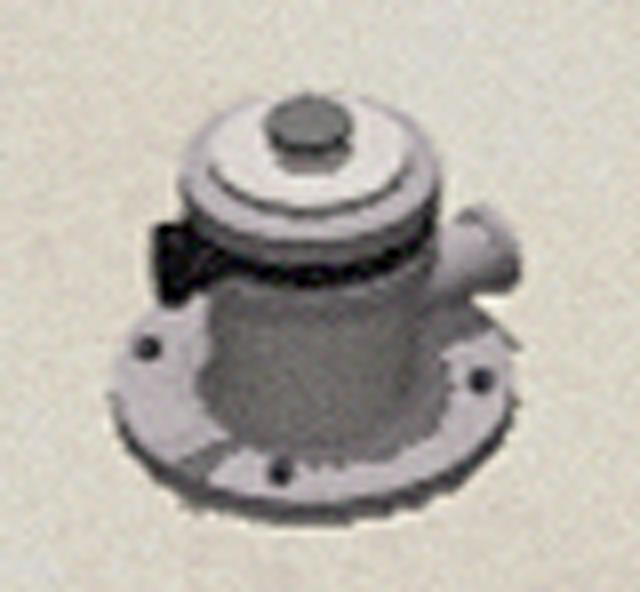

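Top crop: button at full-frame (308.7,239.7), post at (315.6,214), spout end near (293,268). Scene crop: button top at about (262.7,187.4).

```bash
python3 - <<'E'
from h import *
f=imaging.grab_frame("top"); g=imaging.grab_frame("scene")
c=back(f,308.4,239.4,.12); c2=back(g,262.4,187.0,.12)
p=back(f,315.3,213.8,.106); s=back(f,293.0,268,.034)
print(c,c2,p,np.linalg.norm((p-c)[:2]),s,np.linalg.norm((s-c)[:2]))
for z,a in((.106,c),(.034,c)): pass
print("post az",np.arctan2(*(p-c)[[1,0]]),"disp x az",np.arctan2(*(c-s)[[1,0]]))
for r in [(-2.63921229,1.70271863,0.00223)]: print(np.round(cv2.Rodrigues(np.array(r))[0],3))
print(back(f,245,155,.03),back(f,150,256,.05),back(f,407,312,0),back(f,398,240,0))
E
```

```text
[ 0.56662303 -0.08570373  0.12      ] [ 0.56761114 -0.0851767   0.12      ] [ 0.62868482 -0.10359394  0.106     ] 0.06458889919417782 [ 0.49662316 -0.05222562  0.034     ] 0.07759358945950874
post az -0.28065579487765624 disp x az -0.4461045201747106
[[ 0.412 -0.911 -0.001]
 [-0.911 -0.412  0.001]
 [-0.002  0.    -1.   ]]
[0.78886773 0.07248096 0.03      ] [0.52676492 0.30620285 0.05      ] [ 0.38203042 -0.34999749  0.        ] [ 0.56902319 -0.33079477  0.        ]
```

Emit:
send_rows([
  {"dp": [0.025,0.0365,0],"rot": [0,0,-0.05],"grip": 0.034},
  {"dp": [0.025,0.0365,0],"rot": [0,0,-0.05],"grip": 0.034},
  {"dp": [0.025,0.0365,0],"rot": [0,0,-0.05],"grip": 0.034},
  {"dp": [0.025,0.0365,0],"rot": [0,0,-0.05],"grip": 0.034},
  {"dp": [0.025,0.0365,0],"rot": [0,0,-0.05],"grip": 0.034},
  {"dp": [0.025,0.0365,0],"rot": [0,0,-0.05],"grip": 0.034},
  {"dp": [0.025,0.0365,0],"rot": [0,0,-0.05],"grip": 0.034},
  {"dp": [0.025,0.0365,0],"rot": [0,0,-0.05],"grip": 0.034},
  {"dp": [0.025,0.0365,0],"rot": [0,0,-0.05],"grip": 0.034},
  {"dp": [0.025,0.0365,0],"rot": [0,0,-0.05],"grip": 0.034},
  {"dp": [0.025,0.0365,0],"rot": [0,0,-0.05],"grip": 0.034},
  {"dp": [0.025,0.0365,0],"rot": [0,0,-0.05],"grip": 0.034},
  {"dp": [0.025,0.0365,0],"rot": [0,0,-0.05],"grip": 0.034},
  {"dp": [0.025,0.0365,0],"rot": [0,0,-0.05],"grip": 0.034},
], grip_force=20)

```text
clock: 2.05
tcp_pos: [0.6335, -0.0909, 0.2317]
orientation: [1.854, -2.535, 0.002]
contact_force: [-0.1, -0.4, 0.7]
grip_width: 0.034
```

Emit:
send_rows([
  {"dp": [-0.0025,-0.013,-0.03],"rot": [0,0,0.028],"grip": 0.034},
  {"dp": [0,0,-0.035],"rot": [0,0,0],"grip": 0.034},
  {"dp": [0,0,-0.03],"rot": [0,0,0],"grip": 0.034},
  {"dp": [0,0,0],"rot": [0,0,0],"grip": 0.034},
])

```text
clock: 2.55
tcp_pos: [0.6338, -0.0974, 0.1347]
orientation: [-1.9, 2.499, -0.002]
contact_force: [-0.7, -0.4, 0.4]
grip_width: 0.0341
```

```bash
python3 - <<'E'
from h import *
f=imaging.grab_frame("top"); g=imaging.grab_frame("scene")
crop(f,308,235,35,40,7,"pics/a.png"); crop(g,262,190,40,40,7,"pics/b.png")
a=cv2.imread("pics/a.png");b=cv2.imread("pics/b.png");cv2.imwrite("pics/c1.png",np.hstack([a[:,:],b])[:, :800] if 0 else cv2.resize(np.hstack([a,b]),(790,421)))
o=get_obs();print(o["tcp_pos"],o["orientation"],o["contact_force"])
E
```

```text
[ 0.63600938 -0.09755772  0.13770032] [-1.89737647  2.49552838 -0.00752956] [-0.53281326  0.72157309  0.88469913]
```

View pics/c1.png

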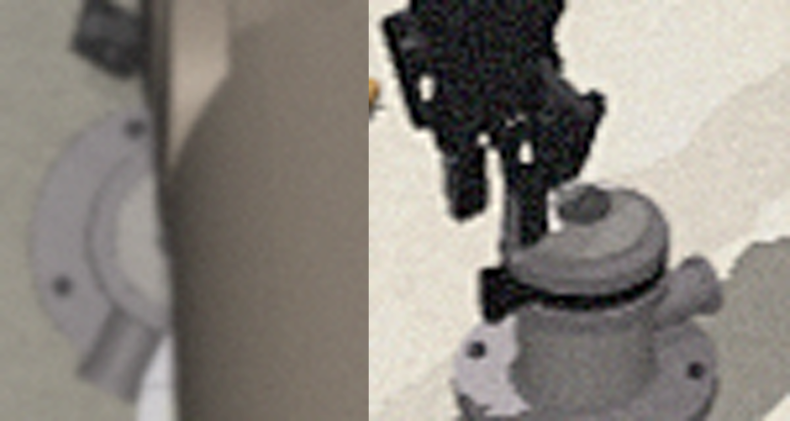

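The scene picture shows the fingers above the black post, with the near finger tip just above it. In the top picture the arm hides the post. I'll correct the xy position before descending.

Emit:
send_rows([
  {"dp": [-0.005,-0.0065,-0.004],"rot": [0,0,0],"grip": 0.034},
  {"dp": [0,0,0],"rot": [0,0,0],"grip": 0.034},
  {"dp": [0,0,0],"rot": [0,0,0],"grip": 0.034},
])

```text
clock: 3.02
tcp_pos: [0.6327, -0.1053, 0.1373]
orientation: [-1.894, 2.493, -0.014]
contact_force: [-0.7, 0.6, 0.3]
grip_width: 0.0341
```

```bash
python3 - <<'E'
from h import *
for i in range(3):
    o=get_obs();print(o["clock"],o["tcp_pos"],o["orientation"],o["contact_force"]); imaging.grab_frame("top")
g=imaging.grab_frame("scene")
for X in ([.631,-.104,.106],[.631,-.104,.079],o["tcp_pos"]): print(proj(g,X))
E
```

```text
3.025 [ 0.63274865 -0.10525731  0.1373379 ] [-1.89373107  2.4928528  -0.01415626] [-0.6993898   0.648904    0.30530679]
3.075 [ 0.63262626 -0.10545159  0.13723824] [-1.89365916  2.49329704 -0.01411739] [-0.39931427 -0.54233791  0.17305743]
3.125 [ 0.63256952 -0.10535261  0.13702786] [-1.89400551  2.49329658 -0.01377918] [-0.04980549 -0.17794647  0.67733959]
(np.float64(244.4401300800667), np.float64(201.10623571101485))
(np.float64(244.802848183951), np.float64(209.27393915114507))
(np.float64(243.25776101646903), np.float64(191.62906432093746))
```

Emit:
send_rows([
  {"dp": [-0.001,0.001,-0.015],"rot": [0,0,0],"grip": 0.034},
  {"dp": [0,0,-0.015],"rot": [0,0,0],"grip": 0.034},
  {"dp": [0,0,-0.01],"rot": [0,0,0],"grip": 0.034},
  {"dp": [0,0,-0.003],"rot": [0,0,0],"grip": 0.034},
  {"dp": [0,0,0],"rot": [0,0,0],"grip": 0.034},
])

```text
clock: 3.85
tcp_pos: [0.6303, -0.1034, 0.089]
orientation: [-1.897, 2.494, -0.01]
contact_force: [0.3, 0.1, -0.7]
grip_width: 0.034
```

Emit:
send_rows([
  {"dp": [0.001,0.0041,0],"rot": [0,0,0.064],"grip": 0.034},
  {"dp": [0.0008,0.0042,0],"rot": [0,0,0.064],"grip": 0.034},
  {"dp": [0.0005,0.0042,0],"rot": [0,0,0.064],"grip": 0.034},
  {"dp": [0.0002,0.0042,0],"rot": [0,0,0.064],"grip": 0.034},
  {"dp": [0,0.0042,0],"rot": [0,0,0.064],"grip": 0.034},
])

```text
clock: 4.47
tcp_pos: [0.6322, -0.0869, 0.0898]
orientation: [-2.279, 2.155, -0.013]
contact_force: [-0.5, -2.9, -1.5]
grip_width: 0.0339
```

```bash
cat > st.py <<'E'
from h import *
o=get_obs(); C=np.array([.567,-.0855]); d=o["tcp_pos"][:2]-C; ph=np.arctan2(d[1],d[0]); yaw=2*np.arctan2(o["orientation"][1],o["orientation"][0])
t=np.array([-np.sin(ph),np.cos(ph)]); F=o["contact_force"]
print("t%.2f r%.4f phi%.3f yawerr%.3f z%.4f  Ftan%.2f Frad%.2f Fz%.2f Mz%.3f"%(o["clock"],np.hypot(*d),ph,(yaw-(ph-np.pi/2)+np.pi)%(2*np.pi)-np.pi,o["tcp_pos"][2],-F[:2]@t,F[:2]@d/np.hypot(*d),F[2],o["moment"][2]))
s=float(__import__("sys").argv[1]) if len(__import__("sys").argv)>1 else .003
p=ph
for i in range(5):
    q=p+s/.066; a=.066*np.array([np.cos(q),np.sin(q)])-(d if i==0 else .066*np.array([np.cos(p),np.sin(p)])); print("row",np.round(a,4)); p=q
E
python3 st.py
```

```text
t4.47 r0.0652 phi-0.022 yawerr0.077 z0.0898  Ftan2.95 Frad-0.42 Fz-1.49 Mz0.023
row [0.0008 0.003 ]
row [-0.0001  0.003 ]
row [-0.0003  0.003 ]
row [-0.0004  0.003 ]
row [-0.0005  0.0029]
```

Emit:
send_rows([
  {"dp": [0.0006,0.0042,0],"rot": [0,0,0.05],"grip": 0.034},
  {"dp": [-0.0002,0.0042,0],"rot": [0,0,0.055],"grip": 0.034},
  {"dp": [-0.0004,0.0042,0],"rot": [0,0,0.055],"grip": 0.034},
  {"dp": [-0.0007,0.0041,0],"rot": [0,0,0.06],"grip": 0.034},
  {"dp": [-0.0009,0.0041,0],"rot": [0,0,0.06],"grip": 0.034},
])

```text
clock: 5.1
tcp_pos: [0.6298, -0.0747, 0.0904]
orientation: [2.563, -1.815, 0.02]
contact_force: [1.4, -4.1, -1.4]
grip_width: 0.034
```

```bash
python3 st.py
```

```text
t5.10 r0.0637 phi0.171 yawerr0.168 z0.0904  Ftan4.28 Frad0.66 Fz-1.41 Mz0.018
row [0.0017 0.0033]
row [-0.0007  0.0029]
row [-0.0008  0.0029]
row [-0.001   0.0028]
row [-0.0011  0.0028]
```

Emit:
send_rows([
  {"dp": [0.0017,0.0035,0],"rot": [0,0,0.0],"grip": 0.034},
  {"dp": [0,0.0035,0],"rot": [0,0,0.01],"grip": 0.034},
  {"dp": [-0.0005,0.0035,0],"rot": [0,0,0.02],"grip": 0.034},
  {"dp": [-0.0007,0.0033,0],"rot": [0,0,0.03],"grip": 0.034},
])

```text
clock: 5.6
tcp_pos: [0.6303, -0.0632, 0.0908]
orientation: [2.613, -1.738, 0.023]
contact_force: [0.0, -3.2, -1.5]
grip_width: 0.0341
```

```bash
python3 st.py
```

```text
t5.60 r0.0671 phi0.339 yawerr0.057 z0.0908  Ftan3.05 Frad-1.04 Fz-1.51 Mz-0.042
row [-0.0021  0.0024]
row [-0.0012  0.0028]
row [-0.0013  0.0027]
row [-0.0014  0.0026]
row [-0.0016  0.0026]
```

Emit:
send_rows([
  {"dp": [-0.0012,0.002,0],"rot": [0,0,0.02],"grip": 0.034},
  {"dp": [-0.0008,0.002,0],"rot": [0,0,0.02],"grip": 0.034},
])

```text
clock: 5.85
tcp_pos: [0.6287, -0.0585, 0.0909]
orientation: [2.651, -1.682, 0.025]
contact_force: [0.6, -3.6, -1.6]
grip_width: 0.0339
```

```bash
python3 st.py
```

```text
t5.85 r0.0673 phi0.412 yawerr0.028 z0.0909  Ftan3.54 Frad-0.86 Fz-1.63 Mz0.017
row [-0.0025  0.0022]
row [-0.0014  0.0027]
row [-0.0015  0.0026]
row [-0.0016  0.0025]
row [-0.0017  0.0024]
```

Emit:
send_rows([
  {"dp": [-0.0017,0.002,0],"rot": [0,0,0.03],"grip": 0.034},
  {"dp": [-0.001,0.002,0],"rot": [0,0,0.03],"grip": 0.034},
])

```text
clock: 6.1
tcp_pos: [0.6265, -0.054, 0.0912]
orientation: [2.705, -1.596, 0.027]
contact_force: [1.6, -2.5, -1.6]
grip_width: 0.0339
```

```bash
python3 st.py
```

```text
t6.10 r0.0673 phi0.487 yawerr0.018 z0.0912  Ftan2.95 Frad0.21 Fz-1.56 Mz0.022
row [-0.0026  0.002 ]
row [-0.0016  0.0025]
row [-0.0017  0.0025]
row [-0.0018  0.0024]
row [-0.0019  0.0023]
```

Emit:
send_rows([
  {"dp": [-0.0019,0.002,0],"rot": [0,0,0.035],"grip": 0.034},
  {"dp": [-0.0012,0.0019,0],"rot": [0,0,0.035],"grip": 0.034},
])

```text
clock: 6.35
tcp_pos: [0.6236, -0.0496, 0.0914]
orientation: [-2.763, 1.493, -0.028]
contact_force: [1.1, -4.5, -2.8]
grip_width: 0.0339
```

```bash
python3 st.py
```

```text
t6.35 r0.0670 phi0.565 yawerr0.015 z0.0914  Ftan4.40 Frad-1.48 Fz-2.82 Mz0.042
row [-0.0025  0.0019]
row [-0.0018  0.0024]
row [-0.0019  0.0023]
row [-0.002   0.0022]
row [-0.0021  0.0022]
```

Emit:
send_rows([
  {"dp": [-0.0015,0.0018,0],"rot": [0,0,0.03],"grip": 0.034},
])

```text
clock: 6.48
tcp_pos: [0.6223, -0.0477, 0.0914]
orientation: [-2.786, 1.448, -0.028]
contact_force: [3.1, -2.5, -3.9]
grip_width: 0.034
```

```bash
python3 st.py
```

```text
t6.47 r0.0669 phi0.600 yawerr0.012 z0.0914  Ftan3.80 Frad1.19 Fz-3.90 Mz0.051
row [-0.0025  0.0019]
row [-0.0019  0.0024]
row [-0.002   0.0023]
row [-0.0021  0.0022]
row [-0.0022  0.0021]
```

Emit:
send_rows([
  {"dp": [-0.0015,0.0018,-0.0007],"rot": [0,0,0.03],"grip": 0.034},
])

```text
clock: 6.6
tcp_pos: [0.6213, -0.0465, 0.0912]
orientation: [-2.809, 1.404, -0.031]
contact_force: [3.3, -5.3, 1.2]
grip_width: 0.0342
```

```bash
python3 st.py
```

```text
t6.60 r0.0669 phi0.622 yawerr0.021 z0.0912  Ftan6.23 Frad-0.42 Fz1.18 Mz-0.042
row [-0.0025  0.0019]
row [-0.0019  0.0023]
row [-0.002   0.0022]
row [-0.0021  0.0021]
row [-0.0022  0.002 ]
```

Emit:
send_rows([
  {"dp": [-0.001,0.0012,0],"rot": [0,0,0.012],"grip": 0.034},
])

```text
clock: 6.72
tcp_pos: [0.6209, -0.0463, 0.0914]
orientation: [-2.818, 1.386, -0.033]
contact_force: [4.7, -4.8, -5.4]
grip_width: 0.0341
```

```bash
python3 st.py
```

```text
t6.72 r0.0666 phi0.630 yawerr0.027 z0.0914  Ftan6.71 Frad0.98 Fz-5.42 Mz0.028
row [-0.0023  0.002 ]
row [-0.0019  0.0023]
row [-0.002   0.0022]
row [-0.0021  0.0021]
row [-0.0022  0.002 ]
```

Emit:
send_rows([
  {"dp": [-0.0013,0.0016,-0.0003],"rot": [0,0,0.005],"grip": 0.034},
])

```text
clock: 6.85
tcp_pos: [0.6205, -0.0458, 0.0914]
orientation: [-2.821, 1.378, -0.037]
contact_force: [6.0, -5.6, -4.0]
grip_width: 0.0338
```

```bash
python3 st.py
```

```text
t6.85 r0.0666 phi0.638 yawerr0.024 z0.0914  Ftan8.05 Frad1.44 Fz-3.96 Mz0.043
row [-0.0023  0.002 ]
row [-0.0019  0.0023]
row [-0.002   0.0022]
row [-0.0021  0.0021]
row [-0.0022  0.002 ]
```

Emit:
send_rows([
  {"dp": [-0.0014,0.0017,0],"rot": [0,0,0],"grip": 0.034},
])

```text
clock: 6.98
tcp_pos: [0.6202, -0.0455, 0.0916]
orientation: [-2.822, 1.378, -0.042]
contact_force: [6.8, -6.2, -4.1]
grip_width: 0.034
```

```bash
python3 st.py
```

```text
t6.97 r0.0666 phi0.645 yawerr0.018 z0.0916  Ftan9.05 Frad1.76 Fz-4.15 Mz0.060
row [-0.0023  0.002 ]
row [-0.002   0.0023]
row [-0.0021  0.0022]
row [-0.0022  0.0021]
row [-0.0023  0.002 ]
```

Emit:
send_rows([
  {"dp": [-0.0012,0.0015,0],"rot": [0,0,0],"grip": 0.034},
  {"dp": [-0.0012,0.0015,0],"rot": [0,0,0],"grip": 0.034},
])

```text
clock: 7.22
tcp_pos: [0.6201, -0.0454, 0.0919]
orientation: [-2.822, 1.378, -0.051]
contact_force: [5.1, -6.1, -4.6]
grip_width: 0.0342
```

```bash
python3 st.py
```

```text
t7.22 r0.0665 phi0.647 yawerr0.016 z0.0919  Ftan7.95 Frad0.44 Fz-4.60 Mz0.046
row [-0.0023  0.002 ]
row [-0.002   0.0023]
row [-0.0021  0.0022]
row [-0.0022  0.0021]
row [-0.0023  0.002 ]
```

The ring is snug at about 5–6 N above the drag, so I'll back off gently.

Emit:
send_rows([
  {"dp": [0.0006,-0.0008,0],"rot": [0,0,0],"grip": 0.034},
  {"dp": [0.0018,-0.0024,0],"rot": [0,0,0],"grip": 0.034},
  {"dp": [0.0018,-0.0024,0],"rot": [0,0,0],"grip": 0.034},
  {"dp": [0.001,-0.0014,0],"rot": [0,0,0],"grip": 0.034},
  {"dp": [0,0,0],"rot": [0,0,0],"grip": 0.034},
])

```text
clock: 7.85
tcp_pos: [0.6243, -0.0499, 0.0918]
orientation: [-2.823, 1.372, -0.045]
contact_force: [-0.4, 0.2, -0.5]
grip_width: 0.034
```

```bash
python3 st.py
```

```text
t7.85 r0.0674 phi0.556 yawerr0.111 z0.0918  Ftan-0.36 Frad-0.23 Fz-0.51 Mz-0.006
row [-0.0029  0.0018]
row [-0.0018  0.0024]
row [-0.0019  0.0024]
row [-0.002   0.0023]
row [-0.0021  0.0022]
```

Emit:
send_rows([
  {"dp": [0,0,0.015],"rot": [0,0,0],"grip": 0.034},
  {"dp": [0,0,0.03],"rot": [0,0,0],"grip": 0.034},
  {"dp": [0,0,0.03],"rot": [0,0,0],"grip": 0.034},
  {"dp": [0,0,0],"rot": [0,0,0],"grip": 0.0},
  {"dp": [-0.03,-0.018,0],"rot": [0,0,0],"grip": 0.0},
  {"dp": [-0.025,-0.017,0],"rot": [0,0,0],"grip": 0.0},
  {"dp": [0,0,0],"rot": [0,0,0],"grip": 0.0},
  {"dp": [0,0,0],"rot": [0,0,0],"grip": 0.0},
])

```text
clock: 8.85
tcp_pos: [0.5679, -0.0837, 0.1726]
orientation: [-2.823, 1.367, -0.047]
contact_force: [-1.2, 0.3, 0.2]
grip_width: -0.0001
```

```bash
python3 - <<'E'
from h import *
g=imaging.grab_frame("scene"); imaging.grab_frame("top")
crop(g,262,190,40,37,8,"pics/d.png")
o=get_obs();print(o["tcp_pos"],o["orientation"],o["contact_force"],o["grip_width"])
R=cv2.Rodrigues(o["orientation"])[0]; z=R[:,2]; print("tilt corr rotvec",np.cross(z,[0,0,-1]))
E
```

```text
[ 0.56795735 -0.08363242  0.17244281] [-2.82357173  1.36698079 -0.04625571] [ 0.48355098 -0.39518593 -0.03276519] -0.0003494039271398398
tilt corr rotvec [0.00908194 0.02835985 0.        ]
```

View pics/d.png

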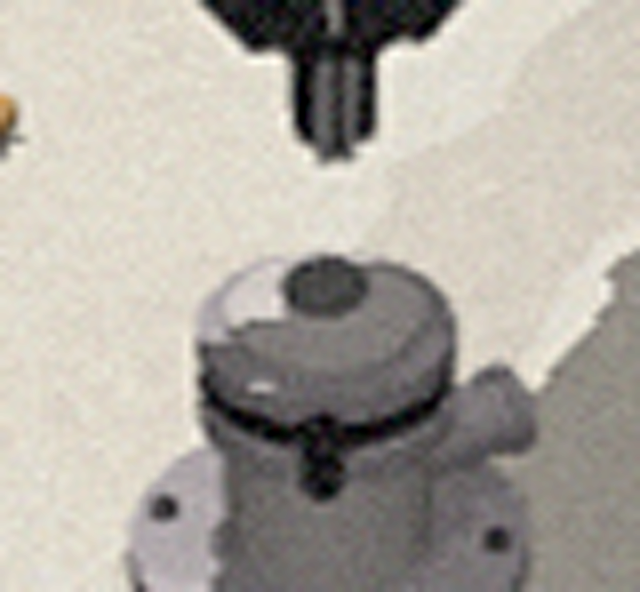

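The post now faces the scene camera at crop (322,460), and the closed fingers hang over the button at crop (325,285). Next I'll descend and press.

Emit:
send_rows([
  {"dp": [-0.001,-0.002,-0.015],"rot": [0.009,0.028,0],"grip": 0.0},
  {"dp": [0,0,-0.015],"rot": [0,0,0],"grip": 0.0},
  {"dp": [0,0,-0.01],"rot": [0,0,0],"grip": 0.0},
  {"dp": [0,0,-0.004],"rot": [0,0,0],"grip": 0.0},
  {"dp": [0,0,0],"rot": [0,0,0],"grip": 0.0},
])

```text
clock: 9.57
tcp_pos: [0.5671, -0.0842, 0.1235]
orientation: [2.829, -1.366, -0.007]
contact_force: [0.7, -0.4, -0.0]
grip_width: -0.0
```

Emit:
send_rows([
  {"dp": [0,-0.001,-0.002],"rot": [0,0,0],"grip": 0.0},
  {"dp": [0,0,-0.002],"rot": [0,0,0],"grip": 0.0},
  {"dp": [0,0,-0.002],"rot": [0,0,0],"grip": 0.0},
])

```text
clock: 9.95
tcp_pos: [0.5677, -0.0854, 0.1186]
orientation: [-2.829, 1.366, 0.004]
contact_force: [-1.7, -0.5, 5.2]
grip_width: 0.0
```

Emit:
send_rows([
  {"dp": [0,0,-0.002],"rot": [0,0,0],"grip": 0.0},
  {"dp": [0,0,-0.002],"rot": [0,0,0],"grip": 0.0},
  {"dp": [0,0,-0.002],"rot": [0,0,0],"grip": 0.0},
])

```text
clock: 10.32
tcp_pos: [0.568, -0.0854, 0.1149]
orientation: [2.829, -1.367, -0.003]
contact_force: [-10.0, -0.4, 29.8]
grip_width: -0.0002
```

Emit:
send_rows([
  {"dp": [0,0,-0.0005],"rot": [0,0,0],"grip": 0.0},
  {"dp": [0,0,-0.0005],"rot": [0,0,0],"grip": 0.0},
])

```text
clock: 10.58
tcp_pos: [0.5678, -0.0854, 0.1151]
orientation: [2.828, -1.367, -0.002]
contact_force: [-2.5, 0.1, 6.5]
grip_width: 0.0001
```

Emit:
send_rows([
  {"dp": [0,0,0.01],"rot": [0,0,0],"grip": 0.0},
  {"dp": [0,0,0.03],"rot": [0,0,0],"grip": 0.0},
  {"dp": [0,0,0.04],"rot": [0,0,0],"grip": 0.0},
  {"dp": [0,0,0.04],"rot": [0,0,0],"grip": 0.0},
  {"dp": [-0.04,-0.05,0],"rot": [0,0,0],"grip": 0.0},
  {"dp": [-0.04,-0.05,0],"rot": [0,0,0],"grip": 0.0},
  {"dp": [-0.03,-0.05,0],"rot": [0,0,0],"grip": 0.0},
  {"dp": [0,-0.05,0],"rot": [0,0,0],"grip": 0.0},
  {"dp": [0,0,0],"rot": [0,0,0],"grip": 0.0},
])

```text
clock: 11.7
tcp_pos: [0.457, -0.2891, 0.2419]
orientation: [-2.83, 1.362, -0.012]
contact_force: [0.3, 0.6, 0.3]
grip_width: 0.0001
```

```bash
python3 - <<'E'
from h import *
f=imaging.grab_frame("top"); g=imaging.grab_frame("scene")
crop(f,308,240,35,37,7,"pics/a.png"); crop(g,262,210,35,37,7,"pics/b.png")
cv2.imwrite("pics/e.png",cv2.resize(np.hstack([cv2.imread("pics/a.png"),cv2.imread("pics/b.png")]),(790,417)))
o=get_obs();print(o["tcp_pos"],o["contact_force"],abs(o["qvel"]).max())
E
```

```text
[ 0.45813991 -0.28465957  0.24175263] [-0.11958391  0.54001501  0.3730658 ] 0.030235781885713412
```

View pics/e.png

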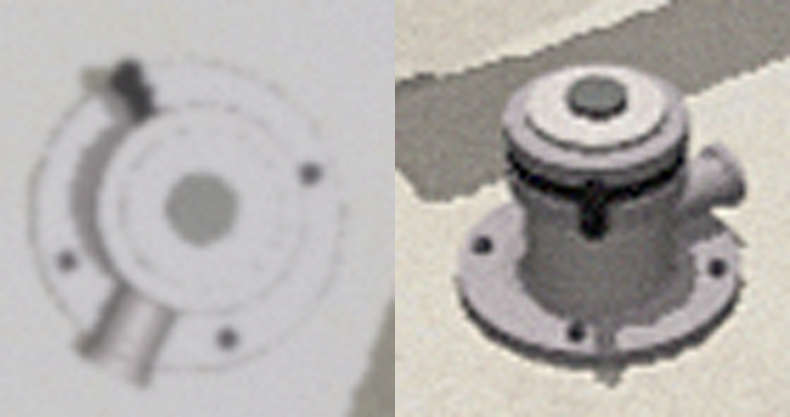

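The button is lower than before. The post in the top view, at about (-13,-23) px from the button, stands at about 0.5 rad, which matches where I left it. The arm is clear, so I'm handing in.

```bash
python3 -c "
from bench import hand_in; print(hand_in())"
```

```text
the job is handed in; nothing more can be done
None
```

I turned the iris ring up snug against the seal, pushed the lock button fully down, and handed the job in at about 12 s. The hand-in gives no verdict.

- **Ring:** I pushed the post counter-clockwise with one finger pad. The drag was about 3 N. The seal began near 0.9 rad from the dispenser's x axis, and I stopped at 8–9 N total, which is about 5–6 N above the drag. I held it there for more than 0.2 s, then backed off gently to zero force. The last top picture shows the post at about 0.5 rad in the world frame, close to where I released it (about 0.495), so it sprang back very little.
- **Lock button:** It slid at about 5 N and bottomed at 115 mm, its fully-down height. The force on the tool peaked at about 30 N as it bottomed, more than I intended but under the limits. The last picture shows it down.
- **Not checked:** I could not read the force on the seal after release. That it still bears rests on the post's position and the stated spring-back. I did not measure the bowl, dish or spatula again, but the arm passed well clear of them. I felt no contact with the fixed rings or body. An unexplained vertical force of about 4–5 N showed on the tool while I pushed the post; I took it as friction on the post.

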